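# Load four pressure vessels into their heaters

## Task

Four closed steel pressure vessels of different sizes stand on the lab bench, ready for their heating run. Put each one into the heater whose well fits it, keeping it upright and lowering it in rather than dropping it, until its cap rests flush on the top of the heater. Leave the glass beaker and the amber bottle standing where they are.

Things in the scene. Friction and masses are not known exactly. Their poses are not given: they have to be found in the camera images.
- vessel_a: the smallest pressure vessel, loose, standing upright: round steel body 26 mm in diameter, 44 mm long (lowest 7 mm tapered to a flat foot 18 mm across), above it a wider metal cap 40 mm in diameter, 24 mm high, to be gripped, with a brass hexagon 6 mm high on top; about 0.22 kg. Origin: centre of the foot's underside; z up along its axis
- vessel_b: the second smallest pressure vessel, loose, standing upright: round steel body 36 mm in diameter, 50 mm long (lowest 7 mm tapered to a flat foot 28 mm across), above it a wider metal cap 50 mm in diameter, 26 mm high, to be gripped, with a brass hexagon 6 mm high on top; about 0.4 kg. Origin: centre of the foot's underside; z up along its axis
- vessel_c: the second largest pressure vessel, loose, standing upright: round steel body 46 mm in diameter, 56 mm long (lowest 7 mm tapered to a flat foot 38 mm across), above it a wider metal cap 60 mm in diameter, 28 mm high, to be gripped, with a brass hexagon 6 mm high on top; about 0.62 kg. Origin: centre of the foot's underside; z up along its axis
- vessel_d: the largest pressure vessel, loose, standing upright: round steel body 56 mm in diameter, 62 mm long (lowest 7 mm tapered to a flat foot 48 mm across), above it a wider metal cap 70 mm in diameter, 30 mm high, to be gripped, with a brass hexagon 6 mm high on top; about 0.85 kg. Origin: centre of the foot's underside; z up along its axis
- heater_a: heater with the smallest well: fixed white box 110 mm square, 85 mm high (foot plate 116 mm square); in its flat top a bare metal square with a round well 33 mm wide, 68 mm deep. Fits vessel_a: its 26 mm body hangs in the well, cap's underside on the heater's top, vessel origin then 41 mm above this origin. Origin: centre of the underside, on the well's axis; z up
- heater_b: heater with the second smallest well: fixed white box 110 mm square, 85 mm high (foot plate 116 mm square); in its flat top a bare metal square with a round well 43 mm wide, 68 mm deep. Fits vessel_b: its 36 mm body hangs in the well, cap's underside on the heater's top, vessel origin then 35 mm above this origin. Origin: centre of the underside, on the well's axis; z up
- heater_c: heater with the second largest well: fixed white box 110 mm square, 85 mm high (foot plate 116 mm square); in its flat top a bare metal square with a round well 53 mm wide, 68 mm deep. Fits vessel_c: its 46 mm body hangs in the well, cap's underside on the heater's top, vessel origin then 29 mm above this origin. Origin: centre of the underside, on the well's axis; z up
- heater_d: heater with the largest well: fixed white box 110 mm square, 85 mm high (foot plate 116 mm square); in its flat top a bare metal square with a round well 63 mm wide, 68 mm deep. Fits vessel_d: its 56 mm body hangs in the well, cap's underside on the heater's top, vessel origin then 23 mm above this origin. Origin: centre of the underside, on the well's axis; z up
- beaker: bystander: empty glass beaker, loose, 50 mm in diameter, 70 mm high, standing between the heaters; origin at the centre of its underside
- bottle: bystander: amber glass bottle with a white cap, loose, 52 mm in diameter, 105 mm high, standing between two heaters; origin at the centre of its underside
Things that resemble listed ones, but are neither listed nor needed, are in the scene too. What is shaped like the vessel_c but purple or turquoise is not meant. What is shaped like the vessel_a but green or pink is not meant.

How it is judged:
At the end, for the whole second after the job is handed in: each of the four vessels hangs upright (within 0.07 rad) and at rest in the heater whose well fits it (smallest in smallest, and so on), its axis within 8 mm of the well's axis and its cap's underside on the heater's top (within 3 mm above, 4 mm below); the beaker and the bottle stand upright (horizontal distance between vessel_a and heater_a below 0.008 m and z of vessel_a in the frame of heater_a between 0.037 and 0.044 m and angle between each of vessel_a, vessel_b, vessel_c, vessel_d's own z axis and vertical below 0.07 rad and linear speed of each of vessel_a, vessel_b, vessel_c, vessel_d below 0.02 m/s and horizontal distance between vessel_b and heater_b below 0.008 m and z of vessel_b in the frame of heater_b between 0.031 and 0.038 m and horizontal distance between vessel_c and heater_c below 0.008 m and z of vessel_c in the frame of heater_c between 0.025 and 0.032 m and horizontal distance between vessel_d and heater_d below 0.008 m and z of vessel_d in the frame of heater_d between 0.019 and 0.026 m and angle between each of beaker, bottle's own z axis and vertical below 0.1 rad); the robot touches nothing.
It fails at once if a vessel is tipped by more than 0.6 rad (angle between any of vessel_a, vessel_b, vessel_c, vessel_d's own z axis and vertical above 0.6 rad).
It fails at once if a vessel is dropped into its heater (faster than 0.8 m/s within 20 mm of the heater's axis) ((horizontal distance between vessel_a and heater_a below 0.02 m and linear speed of vessel_a above 0.8 m/s) or (horizontal distance between vessel_b and heater_b below 0.02 m and linear speed of vessel_b above 0.8 m/s) or (horizontal distance between vessel_c and heater_c below 0.02 m and linear speed of vessel_c above 0.8 m/s) or (horizontal distance between vessel_d and heater_d below 0.02 m and linear speed of vessel_d above 0.8 m/s)).
It fails at once if the beaker or the bottle is moved by more than 30 mm or tipped by more than 0.4 rad (distance of any of beaker, bottle from where it was at the start of the episode above 0.03 m or angle between any of beaker, bottle's own z axis and vertical above 0.4 rad).
It also fails if it takes over 109 s, if anything falls off the work surface, if the arm or the gripper's body presses on something with over 40 N, if the wrist force passes 120 N, or if a joint passes its speed limit or range.

## Robot

A 6-joint arm with a two-finger parallel gripper is mounted at the origin on the work surface. World frame = base frame: x ahead of the robot, y to its left, z up, the work surface at z = 0. Lengths are in m, angles in rad, forces in N, time in s.
With the tool pointing down it reaches from about 0.375 to 0.975 m from the base axis. Payload 3.8 kg.
Tool frame: the origin (TCP) lies at the very end of the fingers, on their centre line; the grasp point (between the pads) lies 19 mm behind it; z points along the fingers, y is the direction in which the jaws open and shut (so a half turn about z gives the same grasp; the last joint's range is limited). The gripper opens to 85 mm and grips with 20 to 120 N. Pads are 22 mm wide; open, the fingers measure 114 mm over their backs; the gripper's body (76 mm by 85 mm) begins 54 mm behind the grasp point. The pads swing forward as they close: fully open they stand 13 mm farther back than shut.
Start: joints at [-1.362, 0.264, 1.604, -0, 1.274, -0.037], TCP at [0.164, -0.655, 0.231] pointing down, gripper open.
Joint ranges: [-2.63, 2.63], [-0.94, 2.18], [0.31, 2.57], [-1.31, 4.45], [0, 2.66], [-2.55, 2.55]. Speed limits (rad/s): [2.57, 2.57, 3.14, 3.14, 3.14, 3.14].

## Interface

Orientations are given as a rotation vector (axis times angle).
In Python, from workcell import status, read_camera, camera_info, order gives the robot as it stands.
- The arm moves only by the tool move_arm, never from a script. Its argument "deltas" is a list of rows, each a list of 3 entries, a list of its own where there are three numbers: the turn, a rotation vector about the world's x, y, z as a fraction of full scale, then the shift along the world's x, y, z as a fraction of full scale, then the closure, from -1 (fully open) to 1 (shut), so that 0 is half open. A call has 1 to 20 rows; each row is the pose to reach, as a shift and turn from the pose commanded when the call began; what a row does not reach only later rows make up. Full scale, the value 1, is 0.1 m for a shift and pi/2 rad for a turn. A row lasts 1/8 s, in which the tool goes at most 62.5 mm and 10.7 degrees, less where a joint would pass 70% of its speed; a pose out of reach is approached as far as the arm can. A call with a number of a shift or a turn outside -1 to 1 is refused whole. A call with a gripper value outside its range is refused whole. The fingers move at their own pace and stop on an object; "grip_force" is the grip in N (left out, the last holds). Time passes only in rows, so rows that repeat a pose let the fingers close. It gives the time, the measured TCP pose, the force and the opening at its end, in the units of the state.
- status.read_state(): the state, without advancing time (a new reading comes with each control period).
- read_camera(name): name is "scene" or "side" or "wrist"; returns (picture, depth): 420x560x3 uint8, red, green, blue; 420x560 float32, m along the optical axis (not along the pixel's ray), 0 where there is no reading.
- camera_info(name): a dict with "K" (3x3 intrinsics, pixels), "R" (3x3) and "t" (3): a world point X has camera coordinates R X + t. Camera axes: x right, y down, z forward; pixel columns grow to the right and rows downward; lengths in m; the calibration is good to about 2 mm. A picture is of the moment at which its call begins: read the wrist's pose just before it. camera_info takes no time and is no camera call; for the wrist camera it gives the pose at the moment of the call.
- order.finish_job(): hands the job in, once; it reports no verdict.
The state is a dict: "time": time; "q": joint angles; "joint_vel": joint speeds; "joint_torque": joint torques, N m; "tool_pos": TCP position; "tcp_rot": TCP orientation; "wrist_force": force on the tool from outside, world axes, zero at the start; "torque": the same for the moment, N m; "width": opening from 0.0 (shut) to 1.0 (fully open).
Only numpy, scipy, OpenCV 4.12 (cv2) and the standard library are available. Lean on these libraries where they do the work, as an engineer would, in place of code of your own. Each camera call takes 0.05 s, during which the arm holds its last target. There are 200 camera calls.

## Working session

There is one attempt and no reset: what is moved stays moved. The work goes in short steps, Python scripts to look and compute and a tool call to move; the robot and the scene stay as the last step left them, time stands still between calls to the robot, and variables do not carry over. Pictures are saved under pics/ and viewed, about 12 in all and at most 16, crops included, and the job is handed in when it is done.

Besides the shell and the picture viewer there is one more tool, called after ">>>" in YAML: its name, and indented under it one key for each argument. move_arm: Moves the arm, as the interface text tells. Its arguments: {"type":"object","properties":{"deltas":{"type":"array","items":{"type":"array"}},"grip_force":{"type":"number"}},"required":["deltas"]}

```bash
ls; mkdir -p pics; cat > h.py <<'E'
import numpy as np, cv2
from workcell import status, read_camera, camera_info, order
def cap(n):
    info=camera_info(n); im,d=read_camera(n); return im,d,info
def pts(d,info):
    K,R,t=[np.array(info[k]) for k in("K","R","t")]
    v,u=np.mgrid[:d.shape[0],:d.shape[1]]
    c=np.stack([(u-K[0,2])/K[0,0]*d,(v-K[1,2])/K[1,1]*d,d],-1)
    P=(c-t.reshape(3))@R
    P[d==0]=np.nan
    return P
def save(n,im): cv2.imwrite(n,im[...,::-1])
E
python3 - <<'E'
from h import *
for n in("scene","side"):
    im,d,i=cap(n); save(f"pics/{n}.png",im); np.savez(f"{n}.npz",im=im,d=d,**i)
    print(n,np.array(i["K"]).round(1).tolist(),(-np.array(i["R"]).T@np.array(i["t"])).round(3))
print(status.read_state())
E
```

```text
pics
scene [[382.3, 0.0, 279.7], [0.0, 382.3, 210.3], [0.0, 0.0, 1.0]] [ 1.021 -0.3    0.842]
side [[490.6, 0.0, 278.7], [0.0, 490.6, 214.9], [0.0, 0.0, 1.0]] [-0.086  0.916  0.69 ]
{'time': 0.1, 'q': array([-1.36189173e+00,  2.64696286e-01,  1.60524734e+00,  5.39574703e-07,
        1.27368325e+00, -3.68902848e-02]), 'joint_vel': array([ 0.00020136, -0.00110314, -0.00330171,  0.00055688,  0.00021148,
        0.00077482]), 'joint_torque': array([ 8.03641774e-05, -5.16705108e+01, -3.68590522e+01, -9.99662552e-05,
        6.33665026e-03,  2.94920960e-05]), 'tool_pos': array([ 0.16411407, -0.65406649,  0.23006872]), 'tcp_rot': array([-3.11588610e+00, -3.84873818e-01,  2.73500055e-04]), 'wrist_force': array([-0.30539144, -0.1861951 ,  0.27394175]), 'torque': array([ 0.07532988,  0.00012385, -0.01762741]), 'width': 0.9980232560921537}
```

View pics/scene.png

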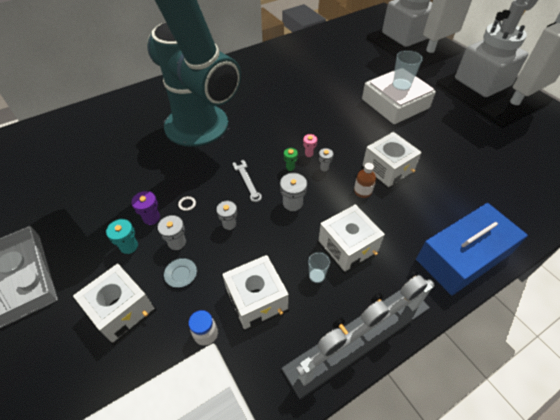

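View pics/side.png

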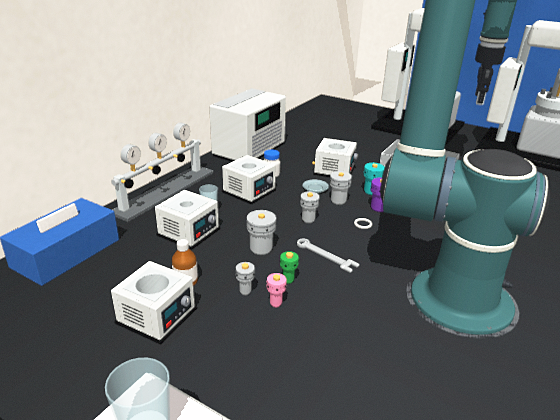

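The scene view shows heaters at about (114,295), (256,285), (351,232) and (392,153), and steel vessels at (172,230), (227,213), (293,190) and (326,158). The bottle is at (366,182) and the beaker at (318,267). Next I measure them by depth.

```bash
cat > m.py <<'E'
from h import *
from scipy.optimize import least_squares
def fit(xy,r=None):
    f=lambda p:np.hypot(*(xy-p[:2]).T)-(r if r else p[2])
    s=least_squares(f,[*xy.mean(0),.02],loss="soft_l1",f_scale=.001); return s.x
seeds=dict(V=[(172,230),(227,213),(293,190),(326,158),(291,158),(310,145),(122,237),(146,206)],H=[(114,295),(256,285),(351,232),(392,153)],O=[(366,182),(318,267)])
z=np.load("scene.npz"); d=z["d"]; P=pts(d,z)
for u,v in seeds["V"]:
    W=P[v-30:v+30,u-25:u+25].reshape(-1,3); W=W[np.isfinite(W[:,0])]
    c0=P[v-6:v+6,u-5:u+5].reshape(-1,3); c0=np.nanmedian(c0,0)
    W=W[np.hypot(*(W[:,:2]-c0[:2]).T)<.045]
    out=[]
    for h in(.068,.076,.084,.092):
        out.append((np.abs(W[:,2]-h)<.0025).sum())
    h=(.068,.076,.084,.092)[int(np.argmax(out))]
    T=W[np.abs(W[:,2]-h)<.004][:,:2]
    c,r=cv2.minEnclosingCircle((T*1000).astype(np.float32))
    print("V",(u,v),out,h,"mincirc",np.round(c,1),round(r,1),"mean",(T.mean(0)*1000).round(1),"zmax",np.round(np.percentile(W[:,2],98),4))
for u,v in seeds["H"]:
    W=P[v-55:v+55,u-55:u+55].reshape(-1,3); W=W[np.isfinite(W[:,0])]
    T=W[(np.abs(W[:,2]-.085)<.005)][:,:2]
    # keep biggest cluster near the seed
    c0=np.nanmedian(P[v-30:v+30,u-30:u+30].reshape(-1,3),0)[:2]
    T=T[np.hypot(*(T-c0).T)<.1]
    r=cv2.minAreaRect((T*1000).astype(np.float32)); print("H",(u,v),np.round(r[0],1),np.round(r[1],1),round(r[2],1), "z",np.median(W[np.abs(W[:,2]-.085)<.005][:,2]).round(4))
for u,v in seeds["O"]:
    W=P[v-12:v+12,u-8:u+8].reshape(-1,3); print("O",np.nanmedian(W,0).round(3))
E
python3 m.py
python3 - <<'E'
from h import *
z=np.load("scene.npz");P=pts(z["d"],z)
# top-view orthographic
X0,X1,Y0,Y1=.2,.95,-.75,.35;s=600
ok=np.isfinite(P[...,0]);p=P[ok];c=z["im"][ok]
o=np.argsort(p[:,2]);p=p[o];c=c[o]
G=np.zeros((int((X1-X0)*s)+1,int((Y1-Y0)*s)+1,3),np.uint8)
m=(p[:,0]>X0)&(p[:,0]<X1)&(p[:,1]>Y0)&(p[:,1]<Y1);p=p[m];c=c[m]
r=((X1-p[:,0])*s).astype(int);q=((Y1-p[:,1])*s).astype(int)
for a in(0,1):
  for b in(0,1): G[np.minimum(r+a,G.shape[0]-1),np.minimum(q+b,G.shape[1]-1)]=c
for x in np.arange(.2,.95,.1): cv2.line(G,(0,int((X1-x)*s)),(8,int((X1-x)*s)),(255,255,0))
for y in np.arange(-.7,.35,.1): cv2.line(G,(int((Y1-y)*s),0),(int((Y1-y)*s),8),(255,255,0))
save("pics/top.png",G);print(G.shape)
E
```

```text
V (172, 230) [np.int64(30), np.int64(29), np.int64(242), np.int64(2)] 0.084 mincirc [ 413.4 -241.3] 30.7 mean [ 415.1 -242.5] zmax 0.086
V (227, 213) [np.int64(21), np.int64(145), np.int64(3), np.int64(0)] 0.076 mincirc [ 433.8 -100.1] 25.2 mean [435.3 -99.9] zmax 0.0789
V (293, 190) [np.int64(27), np.int64(35), np.int64(35), np.int64(204)] 0.092 mincirc [465.5  84.5] 34.4 mean [470.2  80.5] zmax 0.0935
V (326, 158) [np.int64(61), np.int64(2), np.int64(0), np.int64(0)] 0.068 mincirc [402.  240.9] 20.0 mean [403.  238.5] zmax 0.0709
V (291, 158) [np.int64(48), np.int64(2), np.int64(0), np.int64(0)] 0.068 mincirc [345.  155.5] 20.3 mean [345.1 153.9] zmax 0.0718
V (310, 145) [np.int64(53), np.int64(3), np.int64(0), np.int64(0)] 0.068 mincirc [327.1 237.7] 20.5 mean [327.8 236.3] zmax 0.0717
V (122, 237) [np.int64(32), np.int64(42), np.int64(214), np.int64(8)] 0.084 mincirc [ 358.1 -351.8] 29.6 mean [ 361.9 -352.8] zmax 0.0864
V (146, 206) [np.int64(30), np.int64(38), np.int64(203), np.int64(3)] 0.084 mincirc [ 301.6 -270.6] 29.8 mean [ 304.9 -270.5] zmax 0.0871
H (114, 295) [ 516.9 -423.8] [112.1 109.8] 14.2 z 0.0831
H (256, 285) [ 661.3 -145.8] [109.8 111.1] 84.1 z 0.0831
H (351, 232) [659.9 126.7] [110.7 111.8] 0.2 z 0.0832
H (392, 153) [506.4 400.9] [111.2 114. ] 4.6 z 0.0828
O [0.545 0.271 0.062]
O [0.679 0.015 0.041]
(451, 661, 3)
```

View pics/top.png

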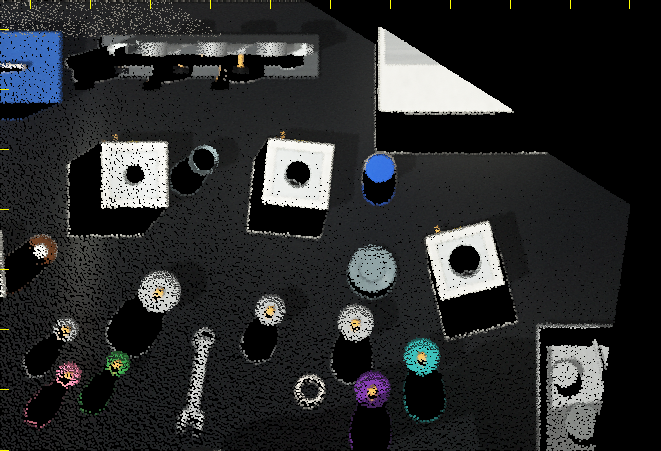

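Top view: the four steel vessels and the heaters match their sizes. Vessel a→(.402,.241), b→(.434,-.100), c→(.413,-.241), d→(.466,.085). Wells: smallest at (.660,.127), then (.661,-.146), (.517,-.424) and (.506,.401). The start yaw suits every grasp. I'll go above vessel c first.

>>> move_arm:
  deltas:
    - [[0, 0, 0], [0.25, 0.42, 0], -1]
    - [[0, 0, 0], [0.5, 0.83, 0], -1]
    - [[0, 0, 0], [0.5, 0.83, 0], -1]
  grip_force: 50

```text
time: 0.48
tool_pos: [0.2155, -0.5688, 0.2306]
tcp_rot: [-3.115, -0.389, -0.0]
wrist_force: [-0.3, 0.7, -1.0]
width: 1.005
```

>>> move_arm:
  deltas:
    - [[0, 0, 0], [0.25, 0.42, 0], -1]
    - [[0, 0, 0], [0.5, 0.83, 0], -1]
    - [[0, 0, 0], [0.5, 0.83, 0], -1]

```text
time: 0.85
tool_pos: [0.2651, -0.4871, 0.231]
tcp_rot: [-3.117, -0.389, 0.0]
wrist_force: [-0.5, 0.0, 0.6]
width: 1.002
```

>>> move_arm:
  deltas:
    - [[0, 0, 0], [0.25, 0.42, 0], -1]
    - [[0, 0, 0], [0.5, 0.83, 0], -1]
    - [[0, 0, 0], [0.5, 0.83, 0], -1]

```text
time: 1.23
tool_pos: [0.315, -0.405, 0.2313]
tcp_rot: [3.117, 0.389, 0.0]
wrist_force: [0.3, 0.5, -0.1]
width: 1.006
```

>>> move_arm:
  deltas:
    - [[0, 0, 0], [0.25, 0.42, 0], -1]
    - [[0, 0, 0], [0.5, 0.83, 0], -1]
    - [[0, 0, 0], [0.5, 0.83, 0], -1]

```text
time: 1.6
tool_pos: [0.3651, -0.3226, 0.2314]
tcp_rot: [3.117, 0.389, 0.0]
wrist_force: [0.0, -1.4, -0.0]
width: 0.997
```

>>> move_arm:
  deltas:
    - [[0, 0, 0], [0.25, 0.42, 0], -1]
    - [[0, 0, 0], [0.5, 0.83, 0], -1]
    - [[0, 0, 0], [0.5, 0.83, 0], -1]
    - [[0, 0, 0], [0.5, 0.83, 0], -1]

```text
time: 2.1
tool_pos: [0.414, -0.2415, 0.2313]
tcp_rot: [3.117, 0.384, -0.001]
wrist_force: [0.2, -0.1, 0.1]
width: 1.002
```

```bash
python3 - <<'E'
from h import *
s=status.read_state();print(s["time"],s["tool_pos"],s["tcp_rot"],s["q"].round(3),s["wrist_force"])
im,d,i=cap("wrist"); save("pics/w1.png",im); np.savez("w1.npz",im=im,d=d,**i)
R=np.array(i["R"]);print((-R.T@np.array(i["t"])).round(3),R.round(2).tolist(),i["K"])
E
```

```text
2.1 [ 0.41400092 -0.24151617  0.23130213] [ 3.11682427e+00  3.84188432e-01 -9.89643879e-04] [-5.790e-01 -1.130e-01  2.008e+00 -1.000e-03  1.247e+00  7.470e-01] [ 0.21390934 -0.12853725  0.10669325]
[ 0.494 -0.222  0.374] [[0.24, -0.97, 0.0], [-0.92, -0.23, 0.32], [-0.31, -0.08, -0.95]] [[293.04397446   0.         278.4658225 ]
 [  0.         293.04397446 204.48328114]
 [  0.           0.           1.        ]]
```

View pics/w1.png

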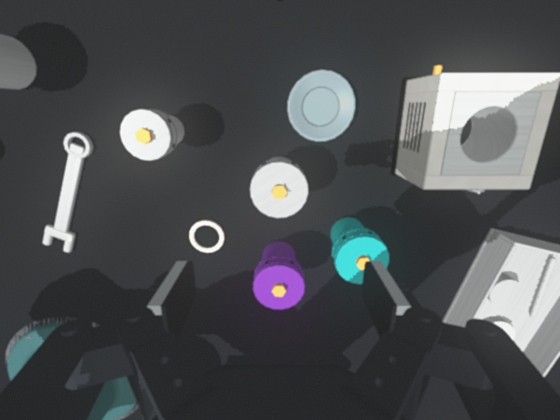

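The wrist view shows vessel c at (279,190), vessel b at (146,135) and heater c's well at (488,133). I'll fit circles to the cap tops and the well rim.

```bash
cat > f.py <<'E'
from h import *
from scipy.optimize import least_squares
def fit(xy,r=None):
    x0=[*xy.mean(0)]+([] if r else [.02])
    f=lambda p:np.hypot(*(xy-p[:2]).T)-(r or p[2])
    return least_squares(f,x0,loss="soft_l1",f_scale=.0007).x*1000
def edges(T,c,n,inner):
    D=T-c; rr=np.hypot(*D.T); k=((np.arctan2(D[:,1],D[:,0])+np.pi)/(2*np.pi)*n).astype(int)%n
    return np.array([T[k==b][(np.argmin if inner else np.argmax)(rr[k==b])] for b in range(n) if (k==b).any()])
def capfit(P,c,h,r):
    W=P[np.isfinite(P[...,0])]; W=W[np.hypot(*(W[:,:2]-c).T)<r+.012]; T=W[np.abs(W[:,2]-h)<.004]
    zz=np.median(T[:,2]) ; E=edges(T[:,:2],T[:,:2].mean(0),36,False)
    print("cap n",len(T),"z",zz.round(4),"free",fit(E).round(1),"fixed r",fit(E,r).round(1))
def wellfit(P,c,r):
    W=P[np.isfinite(P[...,0])]; W=W[np.hypot(*(W[:,:2]-c).T)<.085]; T=W[np.abs(W[:,2]-.085)<.005]
    q=cv2.minAreaRect((T[:,:2]*1000).astype(np.float32))
    I=T[np.hypot(*(T[:,:2]-c).T)<r+.014][:,:2]
    E=edges(I,np.array(c),36,True)
    print("heater n",len(T),"z",np.median(T[:,2]).round(4),"rect",np.round(q[0],1),np.round(q[1],1),"well",fit(E).round(1),"fixed",fit(E,r).round(1))
CAP=dict(a=(.068,.02),b=(.076,.025),c=(.084,.03),d=(.092,.035)); WR=dict(a=.0165,b=.0215,c=.0265,d=.0315)
E
python3 - <<'E'
from f import *
z=np.load("w1.npz");P=pts(z["d"],z)
capfit(P,(.413,-.241),*CAP["c"]);capfit(P,(.434,-.1),*CAP["b"]);wellfit(P,(.517,-.424),WR["c"])
z=np.load("scene.npz");P=pts(z["d"],z)
for n,c in dict(a=(.402,.241),b=(.434,-.1),c=(.413,-.241),d=(.4655,.0845)).items():capfit(P,c,*CAP[n])
for n,c in dict(a=(.660,.127),b=(.661,-.146),c=(.517,-.424),d=(.506,.401)).items():wellfit(P,c,WR[n])
E
```

```text
cap n 2377 z 0.0839 free [ 414.6 -241.9   29.6] fixed r [ 414.6 -241.9]
cap n 1835 z 0.076 free [ 435.6 -100.    24.7] fixed r [435.6 -99.9]
heater n 11217 z 0.0847 rect [ 517.7 -424.1] [109.9 111.7] well [ 518.1 -423.4   26.1] fixed [ 518.1 -423.3]
cap n 95 z 0.0667 free [401.6 240.4  18.2] fixed r [401.4 241.2]
cap n 211 z 0.0743 free [434.7 -99.8  23.5] fixed r [434.  -99.8]
cap n 352 z 0.0823 free [ 413.7 -241.9   29.1] fixed r [ 413.5 -241.7]
cap n 371 z 0.0901 free [464.6  85.1  33.9] fixed r [464.6  85.2]
heater n 1573 z 0.0831 rect [659.9 126.7] [110.7 111.8] well [660.5 126.1  17.5] fixed [660.3 126.2]
heater n 2015 z 0.0831 rect [ 661.3 -145.8] [109.8 111.1] well [ 661.6 -145.9   21.8] fixed [ 661.5 -145.9]
heater n 1999 z 0.0831 rect [ 516.9 -423.8] [112.1 109.8] well [ 517.2 -423.8   26.7] fixed [ 517.2 -423.8]
heater n 789 z 0.0829 rect [506.4 400.9] [111.2 114. ] well [507.  400.9  32.3] fixed [506.9 401. ]
```

```bash
python3 - <<'E'
from f import *
z=np.load("w1.npz");P=pts(z["d"],z)
W=P[230:330,150:200].reshape(-1,3);W=W[W[:,2]>.15];print(np.percentile(W,[0,1,5,50],axis=0).round(3))
W=P[230:330,355:410].reshape(-1,3);W=W[W[:,2]>.15];print(np.percentile(W,[0,1,5,50],axis=0).round(3))
E
```

```text
[[ 0.393 -0.203  0.243]
 [ 0.395 -0.203  0.245]
 [ 0.397 -0.202  0.249]
 [ 0.411 -0.198  0.268]]
[[ 0.414 -0.295  0.244]
 [ 0.415 -0.294  0.246]
 [ 0.418 -0.292  0.249]
 [ 0.434 -0.283  0.269]]
```

>>> move_arm:
  deltas:
    - [[0, 0, 0], [0.006, 0, -0.4], -1]
    - [[0, 0, 0], [0.006, 0, -0.9], -1]
    - [[0, 0, 0], [0.006, 0, -0.9], -1]
  grip_force: 60

```text
time: 2.52
tool_pos: [0.4108, -0.2391, 0.1373]
tcp_rot: [-3.113, -0.381, 0.012]
wrist_force: [0.1, -0.3, 0.5]
width: 0.995
```

>>> move_arm:
  deltas:
    - [[0, 0, 0], [0, 0, -0.3], -1]
    - [[0, 0, 0], [0, 0, -0.6], -1]
    - [[0, 0, 0], [0, 0, -0.8], -1]
    - [[0, 0, 0], [0, 0, -0.89], -1]
    - [[0, 0, 0], [0, 0, -0.89], -1]
    - [[0, 0, 0], [0, 0, -0.89], 1]
    - [[0, 0, 0], [0, 0, -0.89], 1]
    - [[0, 0, 0], [0, 0, -0.89], 1]
    - [[0, 0, 0], [0, 0, -0.89], 1]
    - [[0, 0, 0], [0, 0, -0.89], 1]
    - [[0, 0, 0], [0, 0, -0.89], 1]

```text
time: 3.9
tool_pos: [0.4161, -0.2407, 0.0541]
tcp_rot: [3.116, 0.385, 0.003]
wrist_force: [-0.2, -1.3, 5.7]
width: 0.684
```

```bash
cat > tip.py <<'E'
from f import *
s=status.read_state();print(s["time"],s["tool_pos"].round(4),s["width"],s["wrist_force"].round(1),s["q"][5].round(2))
im,d,i=cap("wrist");save("pics/tip.png",im);np.savez("tip.npz",im=im,d=d,**i);P=pts(d,i)
W=P[200:400,130:430].reshape(-1,3);W=W[np.isfinite(W[:,0])]-s["tool_pos"]
u=np.array([.243,-.97]);a=W[:,:2]@u;b=W[:,:2]@[.97,.243];w=s["width"]*.0425
for sg in(1,-1):
    m=(sg*a>w+.004)&(sg*a<w+.016)&(np.abs(b)<.014)&(W[:,2]>-.02)&(W[:,2]<.05);print("tip",np.percentile(W[m,2],[0,2,10]).round(4) if m.any() else None)
E
python3 tip.py
```

```text
3.9 [ 0.4161 -0.2407  0.0541] 0.6842106136688408 [-0.2 -1.3  5.7] 0.75
tip [0.0084 0.0109 0.0156]
tip [0.0092 0.0107 0.0154]
```

>>> move_arm:
  deltas:
    - [[0, 0, 0], [0, 0, 0.2], 1]
    - [[0, 0, 0], [0, 0, 0.6], 1]
    - [[0, 0, 0], [0, 0, 1], 1]
    - [[0, 0, 0], [0, 0, 1], 1]

```text
time: 4.45
tool_pos: [0.417, -0.241, 0.1551]
tcp_rot: [3.113, 0.385, 0.009]
wrist_force: [0.7, -0.5, -6.9]
width: 0.686
```

>>> move_arm:
  deltas:
    - [[0, 0, 0], [0.1, -0.2, 0.15], 1]
    - [[0, 0, 0], [0.3, -0.5, 0.25], 1]
    - [[0, 0, 0], [0.5, -0.9, 0.25], 1]
    - [[0, 0, 0], [0.5, -0.9, 0.25], 1]

```text
time: 4.95
tool_pos: [0.4649, -0.3314, 0.1741]
tcp_rot: [-3.117, -0.383, 0.003]
wrist_force: [-0.4, 0.5, -6.7]
width: 0.686
```

>>> move_arm:
  deltas:
    - [[0, 0, 0], [0.2, -0.4, 0], 1]
    - [[0, 0, 0], [0.4, -0.8, 0], 1]
    - [[0, 0, 0], [0.53, -0.92, 0], 1]
    - [[0, 0, 0], [0.53, -0.92, 0], 1]
    - [[0, 0, 0], [0.53, -0.92, 0], 1]
    - [[0, 0, 0], [0.53, -0.92, 0], 1]

```text
time: 5.7
tool_pos: [0.5169, -0.4204, 0.1762]
tcp_rot: [-3.116, -0.386, 0.002]
wrist_force: [-0.4, 0.3, -6.9]
width: 0.683
```

```bash
python3 tip.py; python3 - <<'E'
from f import *
z=np.load("tip.npz");P=pts(z["d"],z);wellfit(P,(.518,-.4235),WR["c"])
W=P[200:400,200:360].reshape(-1,3);W=W[W[:,2]>.17];print(np.histogram(W[:,2],np.arange(.17,.26,.004)))
E
```

```text
5.7 [ 0.5169 -0.4204  0.1762] 0.6829754936346962 [-0.4  0.3 -6.9] 0.6
tip [0.0084 0.0112 0.0155]
tip [0.0074 0.0115 0.0155]
heater n 9579 z 0.0848 rect [ 523.4 -422.9] [ 99.7 110.1] well [ 517.9 -424.1   26.6] fixed [ 518.  -424.1]
(array([   0,    2,  171,  235,  562,  516,  476,  640, 6058, 5186, 1139,
        405,  378,    7,   13,   45,   46,    6,  148,  479, 1282, 1794]), array([0.17 , 0.174, 0.178, 0.182, 0.186, 0.19 , 0.194, 0.198, 0.202,
       0.206, 0.21 , 0.214, 0.218, 0.222, 0.226, 0.23 , 0.234, 0.238,
       0.242, 0.246, 0.25 , 0.254, 0.258]))
```

View pics/tip.png

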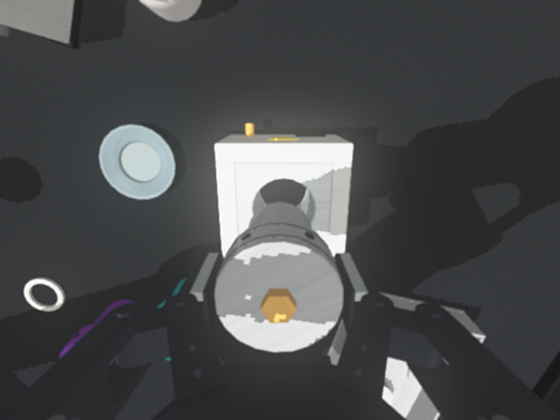

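The vessel hangs upright in the jaws, cap at (278,295), with the well at (284,195). Now I'll fit the held cap's centre.

```bash
cat > held.py <<'E'
import sys
from f import *
n=sys.argv[1]; wx=[float(v) for v in sys.argv[2:4]]; H={'a':.068,'b':.076,'c':.084,'d':.092}[n]
s=status.read_state();im,d,i=cap("wrist");np.savez("held.npz",im=im,d=d,**i);P=pts(d,i);save("pics/held.png",im)
p=s["tool_pos"];print(s["time"],p.round(4),"w",s["width"].round(3),s["wrist_force"].round(1),s["q"].round(2))
W=P[np.isfinite(P[...,0])];W=W[(np.hypot(*(W[:,:2]-p[:2]).T)<CAP[n][1]-.004)&(W[:,2]>p[2])&(W[:,2]<p[2]+.05)]
h=np.median(W[:,2]);L=W[np.abs(W[:,2]-h)<.004];A=np.c_[L[:,:2],np.ones(len(L))];g=np.linalg.lstsq(A,L[:,2],rcond=None)[0]
print("cap top z",h.round(4),"foot z",(h-H).round(4),"tilt",g[:2].round(3),"TCP at seat",(p[2]-h+H+dict(a=.041,b=.035,c=.029,d=.023)[n]).round(4))
capfit(P,p[:2],h,CAP[n][1])
if len(wx)==2: wellfit(P,wx,WR[n])
E
python3 held.py c .518 -.424
```

```text
Traceback (most recent call last):
  File "held.py", line 5, in <module>
    p=s["tool_pos"];print(s["time"],p.round(4),"w",s["width"].round(3),s["wrist_force"].round(1),s["q"].round(2))
                                                   ^^^^^^^^^^^^^^^^
AttributeError: 'float' object has no attribute 'round'
```

```bash
sed -i 's/s\["width"\].round(3)/round(s["width"],3)/' held.py; python3 held.py c .518 -.424
```

```text
5.8 [ 0.5174 -0.4209  0.1771] w 0.682 [-1.3  0.1 -6.4] [-0.72  0.29  1.68  0.    1.18  0.6 ]
cap top z 0.207 foot z 0.123 tilt [ 0.    -0.009] TCP at seat 0.0832
cap n 11430 z 0.2068 free [ 516.2 -421.5   30.1] fixed r [ 516.2 -421.5]
heater n 9439 z 0.0848 rect [ 523.1 -422.9] [100.1 110.3] well [ 517.9 -424.    26.6] fixed [ 518.1 -424. ]
```

>>> move_arm:
  deltas:
    - [[0, 0, 0], [0.018, -0.024, -0.1], 1]
    - [[0, 0, 0], [0.018, -0.024, -0.25], 1]
    - [[0, 0, 0], [0.018, -0.024, -0.25], 1]
    - [[0, 0, 0], [0.018, -0.024, -0.25], 1]

```text
time: 6.35
tool_pos: [0.5194, -0.4239, 0.1516]
tcp_rot: [-3.117, -0.385, 0.001]
wrist_force: [-0.3, -0.2, -6.0]
width: 0.682
```

```bash
python3 held.py c .518 -.424
```

```text
6.35 [ 0.5194 -0.4239  0.1516] w 0.682 [-0.3 -0.2 -6. ] [-0.72  0.31  1.69 -0.    1.14  0.6 ]
cap top z 0.1814 foot z 0.0974 tilt [-0.001 -0.008] TCP at seat 0.0832
cap n 11424 z 0.1813 free [ 518.1 -424.5   30.1] fixed r [ 518.1 -424.5]
heater n 10684 z 0.0848 rect [ 530.4 -421.3] [ 85.6 110.4] well [ 517.8 -424.2   26.6] fixed [ 517.9 -424.2]
```

>>> move_arm:
  deltas:
    - [[0, 0, 0], [0, 0, -0.12], 1]
    - [[0, 0, 0], [0, 0, -0.25], 1]
    - [[0, 0, 0], [0, 0, -0.38], 1]
    - [[0, 0, 0], [0, 0, -0.5], 1]
    - [[0, 0, 0], [0, 0, -0.6], 1]
    - [[0, 0, 0], [0, 0, -0.66], 1]
    - [[0, 0, 0], [0, 0, -0.68], 1]
    - [[0, 0, 0], [0, 0, -0.68], 1]
    - [[0, 0, 0], [0, 0, -0.68], 1]

```text
time: 7.52
tool_pos: [0.52, -0.4245, 0.085]
tcp_rot: [3.117, 0.385, 0.001]
wrist_force: [-0.4, 0.1, -5.3]
width: 0.683
```

>>> move_arm:
  deltas:
    - [[0, 0, 0], [0, 0, -0.015], 1]
    - [[0, 0, 0], [0, 0, -0.025], 1]
    - [[0, 0, 0], [0, 0, -0.025], 1]

```text
time: 7.9
tool_pos: [0.5201, -0.4245, 0.0833]
tcp_rot: [3.117, 0.385, 0.001]
wrist_force: [-1.7, 1.9, 2.2]
width: 0.684
```

Contact: the force went from -5.3 to +2.2 N, so the cap is seated. I'll open and lift.

>>> move_arm:
  deltas:
    - [[0, 0, 0], [0, 0, 0], -1]
    - [[0, 0, 0], [0, 0, 0], -1]
    - [[0, 0, 0], [0, 0, 0], -1]
    - [[0, 0, 0], [0, 0, 0.2], -1]
    - [[0, 0, 0], [0, 0, 0.6], -1]
    - [[0, 0, 0], [0, 0, 0.8], -1]
    - [[0, 0, 0], [0, 0, 0.8], -1]

```text
time: 8.78
tool_pos: [0.5212, -0.4255, 0.1653]
tcp_rot: [3.113, 0.385, 0.006]
wrist_force: [-0.4, 0.8, -0.4]
width: 0.999
```

```bash
cat > seat.py <<'E'
import sys
from f import *
n=sys.argv[1]; c=[float(v) for v in sys.argv[2:4]]
s=status.read_state();print(s["time"],s["tool_pos"].round(4),s["wrist_force"].round(1))
im,d,i=cap("wrist");P=pts(d,i);save(f"pics/seat_{n}.png",im);np.savez("seat.npz",im=im,d=d,**i)
top=.085+{'a':.024,'b':.026,'c':.028,'d':.03}[n]
capfit(P,c,top,CAP[n][1]);print("expected top",top);W=P[np.isfinite(P[...,0])];W=W[np.hypot(*(W[:,:2]-c).T)<.085];T=W[np.abs(W[:,2]-.085)<.005];print("heater z",np.median(T[:,2]).round(4),len(T))
E
python3 seat.py c .518 -.424
```

```text
8.775 [ 0.5212 -0.4255  0.1653] [-0.4  0.8 -0.4]
cap n 4596 z 0.1129 free [ 518.8 -425.1   29.7] fixed r [ 518.8 -425.1]
expected top 0.113
heater z 0.0848 11717
```

Vessel c is seated: top at .1129 m and axis within about 1.5 mm. Now to vessel b.

>>> move_arm:
  deltas:
    - [[0, 0, 0], [-0.1, 0.4, 0], -1]
    - [[0, 0, 0], [-0.21, 0.81, 0], -1]
    - [[0, 0, 0], [-0.21, 0.81, 0], -1]

```text
time: 9.2
tool_pos: [0.4964, -0.3396, 0.1591]
tcp_rot: [-3.113, -0.388, 0.006]
wrist_force: [0.5, 0.2, 1.3]
width: 0.996
```

>>> move_arm:
  deltas:
    - [[0, 0, 0], [-0.1, 0.4, 0], -1]
    - [[0, 0, 0], [-0.21, 0.81, 0], -1]
    - [[0, 0, 0], [-0.21, 0.81, 0], -1]

```text
time: 9.57
tool_pos: [0.4762, -0.26, 0.1601]
tcp_rot: [-3.115, -0.388, 0.004]
wrist_force: [0.1, -1.1, 0.6]
width: 1.001
```

>>> move_arm:
  deltas:
    - [[0, 0, 0], [-0.1, 0.4, 0], -1]
    - [[0, 0, 0], [-0.21, 0.81, 0], -1]
    - [[0, 0, 0], [-0.21, 0.81, 0], -1]

```text
time: 9.95
tool_pos: [0.4559, -0.18, 0.1609]
tcp_rot: [-3.117, -0.388, 0.002]
wrist_force: [-0.1, -0.6, 0.9]
width: 0.999
```

>>> move_arm:
  deltas:
    - [[0, 0, 0], [-0.1, 0.4, 0], -1]
    - [[0, 0, 0], [-0.21, 0.81, 0], -1]
    - [[0, 0, 0], [-0.21, 0.81, 0], -1]
    - [[0, 0, 0], [-0.21, 0.81, 0], -1]
    - [[0, 0, 0], [-0.21, 0.81, 0], -1]

```text
time: 10.58
tool_pos: [0.4364, -0.1014, 0.1619]
tcp_rot: [3.118, 0.383, 0.0]
wrist_force: [-0.1, 0.6, 0.1]
width: 1.003
```

```bash
python3 - <<'E'
from f import *
s=status.read_state();im,d,i=cap("wrist");P=pts(d,i);print(s["time"],s["tool_pos"].round(4));np.savez("w2.npz",im=im,d=d,**i)
capfit(P,(.4356,-.1),*CAP["b"])
try: capfit(P,(.4655,.0851),*CAP["d"])
except Exception as e: print(e)
E
```

```text
10.575 [ 0.4364 -0.1014  0.1619]
cap n 2397 z 0.0758 free [435.7 -99.5  24.7] fixed r [435.7 -99.5]
cap n 6549 z 0.0919 free [465.8  82.6  33.1] fixed r [465.6  84.7]
```

>>> move_arm:
  deltas:
    - [[0, 0, 0], [-0.005, 0.015, -0.3], -1]
    - [[0, 0, 0], [-0.005, 0.015, -0.5], -1]

```text
time: 10.88
tool_pos: [0.4351, -0.0994, 0.1109]
tcp_rot: [3.118, 0.383, -0.001]
wrist_force: [-0.4, -0.3, 0.4]
width: 0.999
```

>>> move_arm:
  deltas:
    - [[0, 0, 0], [0, 0, -0.25], -1]
    - [[0, 0, 0], [0, 0, -0.5], -1]
    - [[0, 0, 0], [0, 0, -0.62], -1]
    - [[0, 0, 0], [0, 0, -0.62], -1]
    - [[0, 0, 0], [0, 0, -0.62], 1]
    - [[0, 0, 0], [0, 0, -0.62], 1]
    - [[0, 0, 0], [0, 0, -0.62], 1]
    - [[0, 0, 0], [0, 0, -0.62], 1]
    - [[0, 0, 0], [0, 0, -0.62], 1]
    - [[0, 0, 0], [0, 0, -0.62], 1]
    - [[0, 0, 0], [0, 0, -0.62], 1]

```text
time: 12.25
tool_pos: [0.4364, -0.099, 0.0512]
tcp_rot: [3.117, 0.385, 0.004]
wrist_force: [0.3, 0.4, 5.5]
width: 0.565
```

>>> move_arm:
  deltas:
    - [[0, 0, 0], [0, 0, 0.2], 1]
    - [[0, 0, 0], [0, 0, 0.6], 1]
    - [[0, 0, 0], [0, 0, 1], 1]
    - [[0, 0, 0], [0, 0, 1], 1]

```text
time: 12.75
tool_pos: [0.4377, -0.0993, 0.1529]
tcp_rot: [3.115, 0.385, 0.011]
wrist_force: [0.5, 0.4, -3.8]
width: 0.563
```

>>> move_arm:
  deltas:
    - [[0, 0, 0], [0.2, -0.04, 0.1], 1]
    - [[0, 0, 0], [0.5, -0.1, 0.2], 1]
    - [[0, 0, 0], [0.75, -0.155, 0.2], 1]

```text
time: 13.12
tool_pos: [0.5103, -0.114, 0.1682]
tcp_rot: [-3.117, -0.385, 0.002]
wrist_force: [0.5, -0.4, -3.8]
width: 0.566
```

>>> move_arm:
  deltas:
    - [[0, 0, 0], [0.4, -0.08, 0], 1]
    - [[0, 0, 0], [0.75, -0.155, 0], 1]
    - [[0, 0, 0], [0.75, -0.155, 0], 1]

```text
time: 13.5
tool_pos: [0.5858, -0.1297, 0.1667]
tcp_rot: [-3.117, -0.385, 0.004]
wrist_force: [-0.3, 0.2, -3.4]
width: 0.565
```

>>> move_arm:
  deltas:
    - [[0, 0, 0], [0.3, -0.06, 0], 1]
    - [[0, 0, 0], [0.6, -0.12, 0], 1]
    - [[0, 0, 0], [0.75, -0.155, 0], 1]
    - [[0, 0, 0], [0.75, -0.155, 0], 1]
    - [[0, 0, 0], [0.75, -0.155, 0], 1]

```text
time: 14.12
tool_pos: [0.6586, -0.1447, 0.1689]
tcp_rot: [-3.117, -0.385, 0.004]
wrist_force: [-0.4, -0.2, -3.2]
width: 0.56
```

```bash
python3 held.py b .662 -.146
```

```text
14.125 [ 0.6586 -0.1447  0.1689] w 0.56 [-0.4 -0.2 -3.2] [-0.25  0.31  1.67 -0.    1.17  1.07]
cap top z 0.1936 foot z 0.1176 tilt [-0.003 -0.003] TCP at seat 0.0863
cap n 7399 z 0.1934 free [ 658.1 -145.1   25.1] fixed r [ 658.1 -145.1]
heater n 11836 z 0.0848 rect [ 663.2 -145.6] [110.2 109.8] well [ 662.9 -145.5   21.6] fixed [ 662.9 -145.5]
```

>>> move_arm:
  deltas:
    - [[0, 0, 0], [0.045, -0.004, -0.1], 1]
    - [[0, 0, 0], [0.045, -0.004, -0.2], 1]
    - [[0, 0, 0], [0.045, -0.004, -0.2], 1]
    - [[0, 0, 0], [0.045, -0.004, -0.2], 1]

```text
time: 14.68
tool_pos: [0.6644, -0.1455, 0.1494]
tcp_rot: [-3.118, -0.385, 0.001]
wrist_force: [0.8, -0.0, -4.0]
width: 0.565
```

```bash
python3 held.py b .662 -.146
```

```text
14.675 [ 0.6644 -0.1455  0.1494] w 0.565 [ 0.8 -0.  -4. ] [-0.25  0.33  1.67 -0.    1.14  1.07]
cap top z 0.1742 foot z 0.0982 tilt [ 0.    -0.001] TCP at seat 0.0863
cap n 7398 z 0.174 free [ 664.  -145.6   25.1] fixed r [ 664.  -145.6]
heater n 12368 z 0.0848 rect [ 663.2 -145.5] [110.  109.9] well [ 662.9 -145.6   21.5] fixed [ 662.9 -145.6]
```

>>> move_arm:
  deltas:
    - [[0, 0, 0], [-0.01, 0, -0.12], 1]
    - [[0, 0, 0], [-0.01, 0, -0.25], 1]
    - [[0, 0, 0], [-0.01, 0, -0.38], 1]
    - [[0, 0, 0], [-0.01, 0, -0.5], 1]
    - [[0, 0, 0], [-0.01, 0, -0.58], 1]
    - [[0, 0, 0], [-0.01, 0, -0.62], 1]
    - [[0, 0, 0], [-0.01, 0, -0.63], 1]
    - [[0, 0, 0], [-0.01, 0, -0.64], 1]
    - [[0, 0, 0], [-0.01, 0, -0.645], 1]
    - [[0, 0, 0], [-0.01, 0, -0.645], 1]

```text
time: 15.98
tool_pos: [0.6641, -0.1456, 0.0863]
tcp_rot: [3.117, 0.385, 0.002]
wrist_force: [-1.5, 0.1, 0.3]
width: 0.559
```

Contact again (-4 → +0.3 N), at the predicted seat height. I'll release and look.

>>> move_arm:
  deltas:
    - [[0, 0, 0], [0, 0, -0.005], 1]
    - [[0, 0, 0], [0, 0, -0.005], -1]
    - [[0, 0, 0], [0, 0, -0.005], -1]
    - [[0, 0, 0], [0, 0, -0.005], -1]
    - [[0, 0, 0], [0, 0, 0.2], -1]
    - [[0, 0, 0], [0, 0, 0.6], -1]
    - [[0, 0, 0], [0, 0, 0.8], -1]
    - [[0, 0, 0], [0, 0, 0.8], -1]

```text
time: 16.98
tool_pos: [0.6656, -0.146, 0.1688]
tcp_rot: [3.116, 0.385, 0.009]
wrist_force: [-0.2, -0.2, -0.8]
width: 0.994
```

```bash
python3 seat.py b .663 -.1456
```

```text
16.975 [ 0.6656 -0.146   0.1688] [-0.2 -0.2 -0.8]
cap n 2963 z 0.1108 free [ 663.8 -146.    24.7] fixed r [ 663.8 -146. ]
expected top 0.111
heater z 0.0849 12982
```

Vessel b is seated (top .1108 m, about 1 mm off axis). Now vessel d.

>>> move_arm:
  deltas:
    - [[0, 0, 0], [-0.33, 0.38, 0], -1]
    - [[0, 0, 0], [-0.66, 0.77, 0], -1]
    - [[0, 0, 0], [-0.66, 0.77, 0], -1]

```text
time: 17.4
tool_pos: [0.5935, -0.0659, 0.1623]
tcp_rot: [-3.115, -0.389, 0.01]
wrist_force: [-0.2, -0.3, 0.8]
width: 0.999
```

>>> move_arm:
  deltas:
    - [[0, 0, 0], [-0.33, 0.38, 0], -1]
    - [[0, 0, 0], [-0.66, 0.77, 0], -1]
    - [[0, 0, 0], [-0.66, 0.77, 0], -1]

```text
time: 17.77
tool_pos: [0.5291, 0.01, 0.1636]
tcp_rot: [-3.117, -0.389, 0.005]
wrist_force: [0.1, -0.5, 0.7]
width: 1.002
```

>>> move_arm:
  deltas:
    - [[0, 0, 0], [-0.33, 0.38, 0], -1]
    - [[0, 0, 0], [-0.66, 0.77, 0], -1]
    - [[0, 0, 0], [-0.66, 0.77, 0], -1]
    - [[0, 0, 0], [-0.66, 0.77, 0], -1]
    - [[0, 0, 0], [-0.66, 0.77, 0], -1]

```text
time: 18.4
tool_pos: [0.4669, 0.0845, 0.1653]
tcp_rot: [3.118, 0.383, 0.001]
wrist_force: [-0.6, 0.3, -0.3]
width: 0.996
```

```bash
python3 - <<'E'
from f import *
s=status.read_state();im,d,i=cap("wrist");P=pts(d,i);print(s["time"],s["tool_pos"].round(4),s["q"].round(2));save("pics/w3.png",im);np.savez("w3.npz",im=im,d=d,**i)
capfit(P,(.4656,.0848),*CAP["d"])
try: capfit(P,(.4024,.241),*CAP["a"])
except Exception as e: print(e)
E
```

```text
18.4 [0.4669 0.0845 0.1653] [ 0.13 -0.07  2.09 -0.    1.12  1.45]
cap n 5406 z 0.0919 free [465.7  85.8  34.7] fixed r [465.7  85.8]
cap n 1275 z 0.0679 free [402.7 241.2  19.8] fixed r [402.7 241.2]
```

View pics/w3.png

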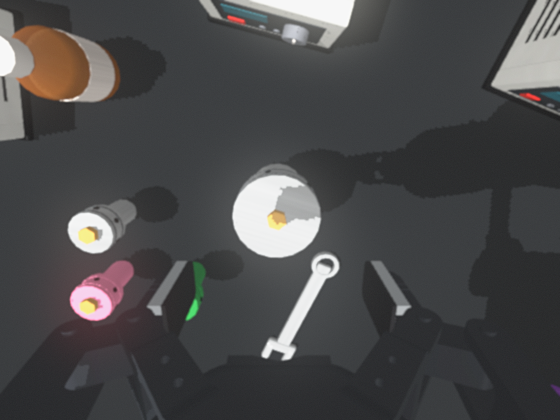

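Vessel d at (277,217) is centred, with vessel a at (95,232). The path is clear.

>>> move_arm:
  deltas:
    - [[0, 0, 0], [-0.006, 0.012, -0.3], -1]
    - [[0, 0, 0], [-0.006, 0.012, -0.5], -1]
  grip_force: 70

```text
time: 18.7
tool_pos: [0.4655, 0.0859, 0.1144]
tcp_rot: [3.118, 0.383, -0.001]
wrist_force: [-0.1, 0.7, -0.4]
width: 0.999
```

>>> move_arm:
  deltas:
    - [[0, 0, 0], [0, 0, -0.2], -1]
    - [[0, 0, 0], [0, 0, -0.4], -1]
    - [[0, 0, 0], [0, 0, -0.57], -1]
    - [[0, 0, 0], [0, 0, -0.57], -1]
    - [[0, 0, 0], [0, 0, -0.57], 1]
    - [[0, 0, 0], [0, 0, -0.57], 1]
    - [[0, 0, 0], [0, 0, -0.57], 1]
    - [[0, 0, 0], [0, 0, -0.57], 1]
    - [[0, 0, 0], [0, 0, -0.57], 1]
    - [[0, 0, 0], [0, 0, -0.57], 1]

```text
time: 19.95
tool_pos: [0.4664, 0.0866, 0.0594]
tcp_rot: [3.117, 0.385, 0.004]
wrist_force: [1.8, -2.9, 5.9]
width: 0.8
```

>>> move_arm:
  deltas:
    - [[0, 0, 0], [0, 0, 0.2], 1]
    - [[0, 0, 0], [0, 0, 0.6], 1]
    - [[0, 0, 0], [0, 0, 1], 1]
    - [[0, 0, 0], [0, 0, 1], 1]

```text
time: 20.45
tool_pos: [0.4662, 0.0873, 0.1596]
tcp_rot: [-3.117, -0.385, -0.006]
wrist_force: [0.5, 0.2, -8.8]
width: 0.798
```

>>> move_arm:
  deltas:
    - [[0, 0, 0], [0, 0, 0.25], 1]
    - [[0, 0, 0], [0.05, 0.3, 0.45], 1]
    - [[0, 0, 0], [0.1, 0.79, 0.45], 1]
    - [[0, 0, 0], [0.1, 0.79, 0.45], 1]

```text
time: 20.95
tool_pos: [0.4729, 0.1681, 0.1996]
tcp_rot: [-3.116, -0.39, 0.009]
wrist_force: [-0.4, -1.2, -9.0]
width: 0.799
```

>>> move_arm:
  deltas:
    - [[0, 0, 0], [0.05, 0.4, 0], 1]
    - [[0, 0, 0], [0.1, 0.79, 0], 1]
    - [[0, 0, 0], [0.1, 0.79, 0], 1]

```text
time: 21.32
tool_pos: [0.4831, 0.2459, 0.1993]
tcp_rot: [3.117, 0.389, -0.009]
wrist_force: [0.2, -1.2, -9.4]
width: 0.798
```

>>> move_arm:
  deltas:
    - [[0, 0, 0], [0.05, 0.4, 0], 1]
    - [[0, 0, 0], [0.1, 0.79, 0], 1]
    - [[0, 0, 0], [0.1, 0.79, 0], 1]

```text
time: 21.7
tool_pos: [0.4937, 0.3244, 0.2]
tcp_rot: [3.116, 0.388, -0.007]
wrist_force: [-0.5, -0.8, -7.7]
width: 0.803
```

>>> move_arm:
  deltas:
    - [[0, 0, 0], [0.05, 0.3, 0], 1]
    - [[0, 0, 0], [0.1, 0.6, 0], 1]
    - [[0, 0, 0], [0.12, 0.78, 0], 1]
    - [[0, 0, 0], [0.12, 0.78, 0], 1]
    - [[0, 0, 0], [0.12, 0.78, 0], 1]
    - [[0, 0, 0], [0.12, 0.78, 0], 1]

```text
time: 22.45
tool_pos: [0.5069, 0.4005, 0.2029]
tcp_rot: [3.117, 0.384, -0.001]
wrist_force: [0.5, -0.1, -9.4]
width: 0.797
```

```bash
python3 held.py d .508 .401
```

```text
22.45 [0.5069 0.4005 0.2029] w 0.797 [ 0.5 -0.1 -9.4] [ 0.63  0.23  1.7  -0.    1.21  1.96]
cap top z 0.2354 foot z 0.1434 tilt [-0.    -0.005] TCP at seat 0.0825
cap n 16102 z 0.2353 free [507.  400.5  34.9] fixed r [507.  400.5]
heater n 6976 z 0.0848 rect [508.5 402. ] [108.8 110.2] well [507.6 401.8  31.7] fixed [507.8 401.9]
```

View pics/held.png

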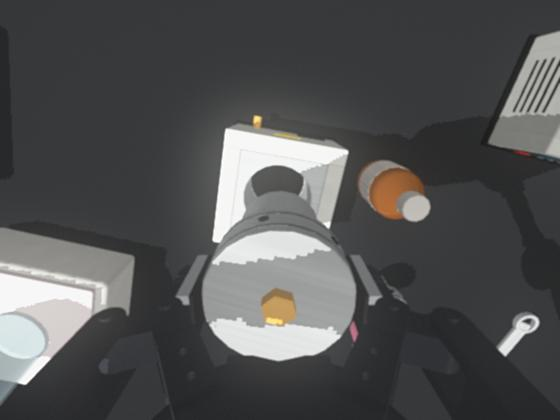

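>>> move_arm:
  deltas:
    - [[0, 0, 0], [0.008, 0.013, -0.2], 1]
    - [[0, 0, 0], [0.008, 0.013, -0.4], 1]
    - [[0, 0, 0], [0.008, 0.013, -0.45], 1]
    - [[0, 0, 0], [0.008, 0.013, -0.45], 1]
    - [[0, 0, 0], [0.008, 0.013, -0.45], 1]

```text
time: 23.12
tool_pos: [0.5083, 0.4034, 0.1589]
tcp_rot: [-3.117, -0.385, -0.002]
wrist_force: [0.4, 0.3, -9.2]
width: 0.798
```

```bash
python3 held.py d .508 .4018; python3 - <<'E'
from f import *
for f in("held.npz","scene.npz"):
    z=np.load(f);P=pts(z["d"],z);W=P[np.isfinite(P[...,0])];W=W[(W[:,2]>.02)&(W[:,1]>.465)&(W[:,1]<.7)&(abs(W[:,0]-.5)<.08)&(W[:,2]<.11)];print(np.percentile(W,[0,1,50,99],axis=0).round(3) if len(W) else 0)
E
```

```text
23.125 [0.5083 0.4034 0.1589] w 0.798 [ 0.4  0.3 -9.2] [0.63 0.27 1.74 0.   1.14 1.96]
cap top z 0.1914 foot z 0.0994 tilt [ 0.001 -0.004] TCP at seat 0.0825
cap n 16102 z 0.1913 free [508.4 403.2  34.9] fixed r [508.4 403.2]
heater n 8761 z 0.0848 rect [513.8 402.4] [ 98.4 110.3] well [507.6 402.   31.6] fixed [507.7 402. ]
0
0
```

Clear of neighbours. I correct by (-.7, -1.2) mm and lower by 76 mm.

>>> move_arm:
  deltas:
    - [[0, 0, 0], [-0.007, -0.012, -0.08], 1]
    - [[0, 0, 0], [-0.007, -0.012, -0.2], 1]
    - [[0, 0, 0], [-0.007, -0.012, -0.34], 1]
    - [[0, 0, 0], [-0.007, -0.012, -0.48], 1]
    - [[0, 0, 0], [-0.007, -0.012, -0.6], 1]
    - [[0, 0, 0], [-0.007, -0.012, -0.7], 1]
    - [[0, 0, 0], [-0.007, -0.012, -0.745], 1]
    - [[0, 0, 0], [-0.007, -0.012, -0.76], 1]
    - [[0, 0, 0], [-0.007, -0.012, -0.77], 1]
    - [[0, 0, 0], [-0.007, -0.012, -0.775], 1]
    - [[0, 0, 0], [-0.007, -0.012, -0.775], 1]

```text
time: 24.55
tool_pos: [0.5075, 0.4021, 0.0825]
tcp_rot: [-3.117, -0.385, -0.002]
wrist_force: [-3.2, -2.5, 1.7]
width: 0.798
```

>>> move_arm:
  deltas:
    - [[0, 0, 0], [0, 0, -0.003], -1]
    - [[0, 0, 0], [0, 0, -0.003], -1]
    - [[0, 0, 0], [0, 0, -0.003], -1]
    - [[0, 0, 0], [0, 0, 0.2], -1]
    - [[0, 0, 0], [0, 0, 0.6], -1]
    - [[0, 0, 0], [0, 0, 0.9], -1]
    - [[0, 0, 0], [0, 0, 0.9], -1]

```text
time: 25.42
tool_pos: [0.5097, 0.4037, 0.1764]
tcp_rot: [-3.113, -0.385, -0.013]
wrist_force: [-0.2, 0.6, -0.3]
width: 1.004
```

```bash
python3 seat.py d .5077 .402
```

```text
25.425 [0.5097 0.4037 0.1764] [-0.2  0.6 -0.3]
cap n 5911 z 0.1149 free [507.6 401.9  34.7] fixed r [507.6 401.9]
expected top 0.115
heater z 0.0848 9081
```

Vessel d is seated to within 1 mm. Now vessel a.

>>> move_arm:
  deltas:
    - [[0, 0, 0], [-0.26, -0.4, 0], -1]
    - [[0, 0, 0], [-0.52, -0.8, 0], -1]
    - [[0, 0, 0], [-0.52, -0.8, 0], -1]

```text
time: 25.85
tool_pos: [0.4518, 0.3185, 0.1683]
tcp_rot: [3.115, 0.383, -0.008]
wrist_force: [0.4, 0.4, -1.1]
width: 1.0
```

>>> move_arm:
  deltas:
    - [[0, 0, 0], [-0.26, -0.4, 0], -1]
    - [[0, 0, 0], [-0.53, -0.81, 0], -1]
    - [[0, 0, 0], [-0.53, -0.81, 0], -1]
    - [[0, 0, 0], [-0.53, -0.81, 0], -1]
    - [[0, 0, 0], [-0.53, -0.81, 0], -1]

```text
time: 26.48
tool_pos: [0.4032, 0.2419, 0.1711]
tcp_rot: [-3.117, -0.386, -0.001]
wrist_force: [0.6, 0.5, -0.7]
width: 0.996
```

```bash
python3 - <<'E'
from f import *
s=status.read_state();im,d,i=cap("wrist");P=pts(d,i);print(s["time"],s["tool_pos"].round(4),s["q"].round(2));save("pics/w4.png",im)
capfit(P,(.4027,.2412),*CAP["a"]);capfit(P,(.328,.237),*CAP["a"]);capfit(P,(.346,.155),*CAP["a"])
E
```

```text
26.475 [0.4032 0.2419 0.1711] [ 0.49 -0.08  2.09  0.    1.13  1.81]
cap n 1285 z 0.0678 free [402.6 241.9  19.7] fixed r [402.6 241.9]
cap n 1014 z 0.0678 free [327.1 237.9  19.7] fixed r [327.1 237.9]
cap n 868 z 0.0678 free [345.5 157.6  18.6] fixed r [345.4 156.3]
```

>>> move_arm:
  deltas:
    - [[0, 0, 0], [0, 0, -0.3], -1]
    - [[0, 0, 0], [0, 0, -0.6], -1]
  grip_force: 50

```text
time: 26.78
tool_pos: [0.4034, 0.2419, 0.1107]
tcp_rot: [-3.117, -0.386, -0.003]
wrist_force: [1.1, 0.0, -0.4]
width: 0.999
```

>>> move_arm:
  deltas:
    - [[0, 0, 0], [0, 0, -0.2], -1]
    - [[0, 0, 0], [0, 0, -0.45], -1]
    - [[0, 0, 0], [0, 0, -0.64], -1]
    - [[0, 0, 0], [0, 0, -0.64], -1]
    - [[0, 0, 0], [0, 0, -0.64], 1]
    - [[0, 0, 0], [0, 0, -0.64], 1]
    - [[0, 0, 0], [0, 0, -0.64], 1]
    - [[0, 0, 0], [0, 0, -0.64], 1]
    - [[0, 0, 0], [0, 0, -0.64], 1]
    - [[0, 0, 0], [0, 0, -0.64], 1]
    - [[0, 0, 0], [0, 0, -0.64], 1]
    - [[0, 0, 0], [0, 0, -0.64], 1]

```text
time: 28.28
tool_pos: [0.4032, 0.2414, 0.0481]
tcp_rot: [-3.117, -0.385, -0.003]
wrist_force: [-1.1, -0.5, 6.4]
width: 0.448
```

>>> move_arm:
  deltas:
    - [[0, 0, 0], [0, 0, 0.2], 1]
    - [[0, 0, 0], [0, 0, 0.6], 1]
    - [[0, 0, 0], [0, 0, 1], 1]
    - [[0, 0, 0], [0, 0, 1], 1]

```text
time: 28.78
tool_pos: [0.4046, 0.242, 0.1503]
tcp_rot: [-3.115, -0.385, -0.011]
wrist_force: [-0.1, 0.7, -1.1]
width: 0.446
```

>>> move_arm:
  deltas:
    - [[0, 0, 0], [0, 0, 0.25], 1]
    - [[0, 0, 0], [0.4, -0.18, 0.35], 1]
    - [[0, 0, 0], [0.86, -0.38, 0.35], 1]
    - [[0, 0, 0], [0.86, -0.38, 0.35], 1]

```text
time: 29.28
tool_pos: [0.4898, 0.2012, 0.1803]
tcp_rot: [3.117, 0.381, -0.002]
wrist_force: [0.2, -0.0, -1.9]
width: 0.452
```

>>> move_arm:
  deltas:
    - [[0, 0, 0], [0.43, -0.19, 0], 1]
    - [[0, 0, 0], [0.86, -0.38, 0], 1]
    - [[0, 0, 0], [0.86, -0.38, 0], 1]

```text
time: 29.65
tool_pos: [0.575, 0.1636, 0.1798]
tcp_rot: [3.118, 0.382, -0.003]
wrist_force: [-0.3, -0.6, -2.5]
width: 0.45
```

>>> move_arm:
  deltas:
    - [[0, 0, 0], [0.35, -0.15, -0.05], 1]
    - [[0, 0, 0], [0.7, -0.3, -0.1], 1]
    - [[0, 0, 0], [0.86, -0.39, -0.15], 1]
    - [[0, 0, 0], [0.86, -0.39, -0.15], 1]
    - [[0, 0, 0], [0.86, -0.39, -0.15], 1]
    - [[0, 0, 0], [0.86, -0.39, -0.15], 1]

```text
time: 30.4
tool_pos: [0.6591, 0.1265, 0.167]
tcp_rot: [-3.117, -0.386, 0.001]
wrist_force: [-0.1, -0.2, -2.3]
width: 0.446
```

```bash
python3 held.py a .6615 .1265
```

```text
30.4 [0.6591 0.1265 0.167 ] w 0.446 [-0.1 -0.2 -2.3] [0.15 0.3  1.68 0.   1.16 1.48]
cap top z 0.1871 foot z 0.1191 tilt [0.002 0.011] TCP at seat 0.089
cap n 4392 z 0.1867 free [658.9 126.1  20.2] fixed r [658.9 126.1]
heater n 12892 z 0.0848 rect [661.7 127.2] [109.9 110.4] well [661.6 127.3  16.5] fixed [661.5 127.3]
```

View pics/held.png

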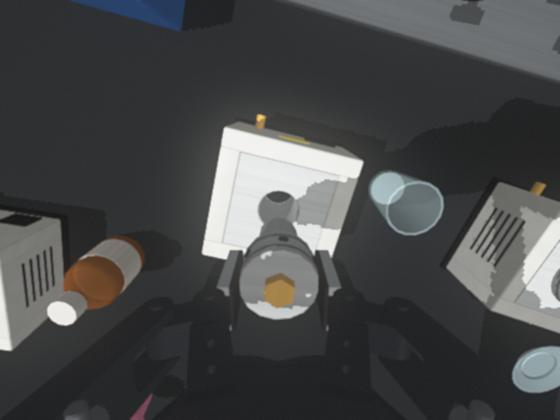

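The cap at (279,285) is held upright over the smallest well at (277,207), and the beaker at (405,205) is clear. I correct by (+2, +1) mm and go down 20 mm.

>>> move_arm:
  deltas:
    - [[0, 0, 0], [0.02, 0.01, -0.1], 1]
    - [[0, 0, 0], [0.02, 0.01, -0.2], 1]
    - [[0, 0, 0], [0.02, 0.01, -0.2], 1]
    - [[0, 0, 0], [0.02, 0.01, -0.2], 1]

```text
time: 30.95
tool_pos: [0.662, 0.1267, 0.1464]
tcp_rot: [3.118, 0.385, -0.001]
wrist_force: [0.3, -0.8, -2.0]
width: 0.449
```

```bash
python3 held.py a .6615 .1273
```

```text
30.95 [0.662  0.1267 0.1464] w 0.449 [ 0.3 -0.8 -2. ] [ 0.15  0.32  1.69 -0.    1.13  1.48]
cap top z 0.1664 foot z 0.0984 tilt [-0.001  0.011] TCP at seat 0.089
cap n 4392 z 0.1661 free [661.9 126.4  20.2] fixed r [661.9 126.4]
heater n 13868 z 0.0848 rect [661.3 127.2] [110.6 110.3] well [661.6 127.3  16.5] fixed [661.6 127.3]
```

>>> move_arm:
  deltas:
    - [[0, 0, 0], [-0.003, 0.005, -0.08], 1]
    - [[0, 0, 0], [-0.003, 0.005, -0.18], 1]
    - [[0, 0, 0], [-0.003, 0.005, -0.3], 1]
    - [[0, 0, 0], [-0.003, 0.005, -0.42], 1]
    - [[0, 0, 0], [-0.003, 0.005, -0.52], 1]
    - [[0, 0, 0], [-0.003, 0.005, -0.56], 1]
    - [[0, 0, 0], [-0.003, 0.005, -0.575], 1]
    - [[0, 0, 0], [-0.003, 0.005, -0.585], 1]
    - [[0, 0, 0], [-0.003, 0.005, -0.59], 1]
    - [[0, 0, 0], [-0.003, 0.005, -0.59], 1]

```text
time: 32.25
tool_pos: [0.6623, 0.1274, 0.0892]
tcp_rot: [-3.118, -0.385, -0.002]
wrist_force: [-3.6, -0.8, 4.9]
width: 0.449
```

>>> move_arm:
  deltas:
    - [[0, 0, 0], [0, 0, 0], -1]
    - [[0, 0, 0], [0, 0, 0], -1]
    - [[0, 0, 0], [0, 0, 0], -1]
    - [[0, 0, 0], [0, 0, 0.2], -1]
    - [[0, 0, 0], [0, 0, 0.6], -1]
    - [[0, 0, 0], [0, 0, 1], -1]
    - [[0, 0, 0], [0, 0, 1], -1]
    - [[0, 0, 0], [0, 0, 1], -1]

```text
time: 33.25
tool_pos: [0.662, 0.1273, 0.1888]
tcp_rot: [-3.118, -0.385, -0.002]
wrist_force: [0.2, -1.1, -0.2]
width: 0.998
```

```bash
python3 seat.py a .6615 .1273; python3 - <<'E'
from f import *
im,d,i=cap("scene");P=pts(d,i);save("pics/end.png",im)
for n,c in dict(a=(.6615,.1273),b=(.663,-.1456),c=(.518,-.424),d=(.5077,.402)).items():
    try: capfit(P,c,.083+{'a':.024,'b':.026,'c':.028,'d':.03}[n],CAP[n][1])
    except Exception as e: print(n,e)
E
```

```text
33.25 [0.662  0.1273 0.1888] [ 0.2 -1.1 -0.2]
cap n 1518 z 0.1088 free [662.1 127.4  19.7] fixed r [662.  127.4]
expected top 0.10900000000000001
heater z 0.0848 12509
cap n 164 z 0.1069 free [660.7 126.   19. ] fixed r [660.6 126.6]
cap n 356 z 0.109 free [ 662.1 -146.6   24.2] fixed r [ 662.  -146.5]
cap n 569 z 0.1111 free [ 517.6 -424.9   29.4] fixed r [ 517.4 -425.1]
cap n 174 z 0.1129 free [517.3 406.   23.7] fixed r [504.5 399.2]
```

View pics/end.png

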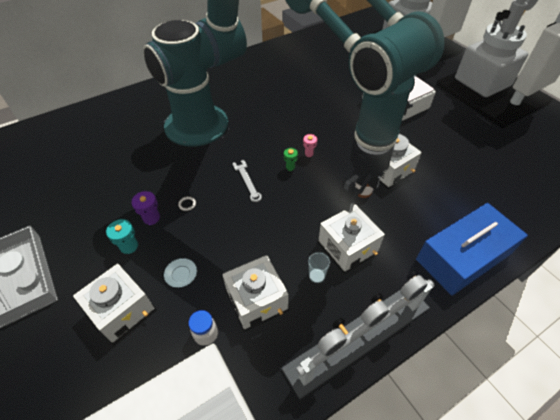

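All four caps sit on their heaters, though vessel d is partly hidden by the arm in this view. The beaker at (318,267) stands and the arm touches nothing.

```bash
python3 -c "
from h import *
print(order.finish_job())"
```

```text
the job is handed in; nothing more can be done
None
```

All four vessels are in the heaters that fit them, and I handed the job in at about 33 s on the robot's clock (limit 109 s). Each one was gripped by its cap, carried upright, centred over the well with the wrist camera and lowered until the force showed contact.

**Vessels:** wrist-camera checks after each release put every cap top within 0.2 mm of its seated height. Axis offsets from the wells were about 0.4 mm for a, 1 mm for b, 1.3 mm for c and 0.2 mm for d, all under the 8 mm limit.

**Last overall picture:** the scene camera agreed for a, b and c to about 2 mm, which is its calibration. Its fit for d failed because the arm partly hid it, so d rests on the wrist check made right after its release.

**Bystanders:** the beaker stands in its place in the last picture. The gripper hid the bottle there, but it was standing in the wrist view just before vessel a was lowered. I measured neither one again at the end. The arm was left clear of everything.

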